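Slide a rectifier module along the rail into the corner pocket

TASK

Using the outside of the fingertips, push the black rectifier module flush against the fixture's rail, then slide it along the rail, keeping it against the rail, into the corner pocket until it is fully home, its end against the stop and its side against the rail. Only push it: the module stays flat on the plate and is never lifted or carried. Leave all the other parts and tools where they are.

Things in the scene. Friction and masses are not known exactly. Their poses are not given: they have to be found in the camera images.
- fixture: Fixed aluminium plate 180 mm (x) by 360 mm (y) by 8 mm; origin: centre of its underside, 4 mm above the bench (it lies on a mat), so its top is 12 mm above the bench. Along its far (+x) edge runs a plain dark steel rail, 360 mm long (along y), 24 wide, 12 high above the plate; its straight guiding face is at x = +60 mm, looking to -x.
- stop: Dark steel corner stop fixed on the plate; its place along the rail varies. Origin: the pocket's inner corner on the plate top, where rail face meets stop face. Axes parallel to the fixture's: +x into the rail, +y along the rail into the stop. Block: x -56..0, y 0..30 mm, 12 high; black clamp knob on it to 30 high. Cheek wall: x -52..-40 mm, back to y -28 (rounded nose), 12 high.
- mouth (a point): Middle of the open mouth of the pocket, on the plate top. The pocket, between rail and cheek, is 40 mm wide and runs 28 mm from here along +y (fixture axes) to the stop face; open above.
- home (a point): Where the origin of the module (centre of its underside) lies when it is fully home, touching rail and stop: 18 mm off the rail face and 27 mm short of the stop face. Its rear 26 mm then stick out of the pocket.
- module: Loose rectifier module: black block on an aluminium base, 36 (x) by 54 (y, long) by 18 mm high, four small brass terminals on top (to 21 mm), about 90 g; slides with under 1 N. Origin: centre of its underside. Starts flat on the plate, 45 mm or more short of the pocket, on the fixture's -y side of it, 30 to 65 mm off the rail, up to 0.4 rad askew.
- relay: Bystander, loose on the plate beside the way to the pocket: white relay with black base, 16 x 28 x 24 mm high; origin centre of its underside.
- capacitor: Bystander, loose on the plate: upright blue can, 25 mm across, 36 mm high; origin centre of its underside.
- heatsink: Bystander, loose on the plate: small finned aluminium heat sink 30 x 40 x 22 mm high; origin centre of its underside.
- cutters: Bystander on the mat: side cutters with yellow handles, about 165 mm long along x, 12 mm high; origin at the pivot.
- tweezers: Bystander on the mat: steel tweezers, about 115 mm long along x, 6 mm high; origin near the middle.
- battery_holder: Bystander on the mat: open black battery holder 62 x 34 x 16 mm high; origin centre of its underside.
- board: Bystander on the mat: green circuit board 100 x 65 mm on four stand-offs, 13 mm high; origin centre of its underside.
Not all that is in view belongs to the job. What is shaped like the module but orange or purple is not meant.

How it is judged:
On the way:
1. the module lies flush against the rail, still wholly outside the pocket (x of module in the frame of stop above -0.0205 m and angle between the y axis of module and the y axis of stop, either way round below 0.06 rad and y of module in the frame of stop below -0.06 m), for 0.1 s.
At the end, for the whole second after the job is handed in: The module rests flat in the pocket, at most 2.5 mm from the stop face and (its centre line) from its place against the rail, square to the rail within 0.06 rad, at rest (x of module in the frame of stop above -0.0205 m and angle between the y axis of module and the y axis of stop, either way round below 0.06 rad and y of module in the frame of stop above -0.0295 m and z of module in the frame of stop below 0.002 m and angle between module's own z axis and vertical below 0.05 rad and linear speed of module below 0.01 m/s); the robot touches nothing.
It fails at once if the module is lifted (more than 5 mm) or tipped (z of module in the frame of stop above 0.005 m or angle between module's own z axis and vertical above 0.2 rad).
It fails at once if the module comes near the pocket (within 45 mm of its mouth) more than 7 mm off the rail (y of module in the frame of stop above -0.1 m and x of module in the frame of stop below -0.025 m).
It fails at once if a bystander is moved by more than 15 mm (distance of any of relay, capacitor, heatsink, cutters, tweezers, battery_holder, board from where it was at the start of the episode above 0.015 m).
It also fails if it takes over 48 s, if anything falls off the work surface, if the arm or the gripper's body presses on something with over 40 N, if the wrist force passes 120 N, or if a joint passes its speed limit or range.

ROBOT

A 6-joint arm with a two-finger parallel gripper is mounted at the origin on the work surface. World frame = base frame: x ahead of the robot, y to its left, z up, the work surface at z = 0. Lengths are in m, angles in rad, forces in N, time in s.
With the tool pointing down it reaches from about 0.425 to 0.95 m from the base axis. Payload 3.5 kg.
Tool frame: the origin (TCP) lies midway between the tips of the shut fingers; the grasp point (between the pads) lies robot.grip_point_offset behind it (robot.grip_point_offset is the distance from the TCP to the grasp point, in m); z points along the fingers, y is the line along which they close (so a half turn about z gives the same grasp; the last joint's range is limited). The gripper opens to 85 mm and grips with 20 to 120 N. Pads are 22 mm wide; open, the fingers measure 114 mm over their backs; the gripper's body (76 mm by 85 mm) begins 54 mm behind the grasp point. The pads swing forward as they close: fully open they stand 13 mm farther back than shut.
Start: joints at [1.033, 0.286, 1.577, -0, 1.279, -0.15], TCP at [0.255, 0.625, 0.207] pointing down, gripper open.
Joint ranges: [-2.77, 2.77], [-0.9, 2.22], [0.21, 2.48], [-1.53, 4.67], [0.24, 2.81], [-2.84, 2.84]. Speed limits (rad/s): [2.79, 2.79, 3.14, 3.14, 3.14, 3.14].

INTERFACE

Orientations are given as [roll, pitch, yaw] about the fixed x, y, z axes, in that order (R = Rz(yaw) Ry(pitch) Rx(roll)).
In Python, from plant import robot gives the robot as it stands.
- The arm moves only by the tool send_rows, never from a script. Its argument "plan" is a list of rows, each a list of 7 numbers: the opening, from 0 (shut) to 1 (fully open), then the shift along the tool's x, y, z in mm, then the turn, a rotation vector about the tool's x, y, z in units of 5 degrees (1.0 is 5 degrees). In form: [[gripper, x, y, z, wx, wy, wz], ...]. A call has 1 to 12 rows; each row shifts and turns the commanded pose from where the row before left it, along the tool's axes as they then stand; what a row does not reach is not made up. A row lasts 1/12 s, in which the tool goes at most 41.7 mm and 7.16 degrees, less where a joint would pass 70% of its speed; a pose out of reach is approached as far as the arm can. A call is refused whole if a number of a shift passes 41.7 or a number of a turn 1, either way. A call with a gripper value outside its range is refused whole. The fingers move at their own pace and stop on an object; "force" is the grip in N (left out, the last holds). Time passes only in rows, so rows that do not move let the fingers close. It gives the time, the measured TCP pose, the force, the opening and the grip force at its end, in the units of the state.
- robot.get_obs(): the state, without advancing time (a new reading comes with each control period).
- robot.grab_frame(name): name is "side" or "top"; returns the picture (420x560x3 uint8, blue, green, red); there is no depth.
- robot.get_calibration(name): a dict with "intrinsics" (3x3 intrinsics, pixels), "extrinsics" (4x4, takes a point from world to camera coordinates). Camera axes: x right, y down, z forward; pixel columns grow to the right and rows downward; lengths in m; the calibration is good to about 2 mm. A picture is of the moment at which its call begins. get_calibration takes no time and is no camera call.
- robot.hand_in(): hands the job in; it is judged then, once.
The state is a dict: "clock": time; "joint_pos": joint angles; "joint_vel": joint speeds; "joint_efforts": joint torques, N m; "tcp_pos": TCP position; "ee_rot": TCP orientation; "force": force on the tool from outside, world axes, zero at the start; "ft_torque": the same for the moment, N m; "width": finger opening in m; "finger_force": force on a finger pad.
Only numpy, scipy, OpenCV 4.12 (cv2) and the standard library are available. Lean on these libraries where they do the work, as an engineer would, in place of code of your own. Each camera call takes 0.05 s, during which the arm holds its last target. There are 200 camera calls.

## Working session

There is one attempt and no reset: what is moved stays moved. The work goes in short steps, Python scripts to look and compute and a tool call to move; the robot and the scene stay as the last step left them, time stands still between calls to the robot, and variables do not carry over. Pictures are saved under pics/ and viewed, at most 13 in all, crops included, and the job is handed in when it is done.

Besides the shell and the picture viewer there is one more tool, called after "Emit:" as name(argument=value, ...), one argument or row to a line, values as JSON. send_rows: Moves the arm, as the interface text tells. Its arguments: {"type":"object","properties":{"plan":{"type":"array"},"force":{"type":"number"}},"required":["plan"]}

```bash
mkdir -p pics; python3 - <<'E'
from plant import robot
import cv2
for n in("top","side"):
    cv2.imwrite(f"pics/{n}0.png",robot.grab_frame(n)); c=robot.get_calibration(n); print(n,c["intrinsics"],c["extrinsics"])
o=robot.get_obs();print(o, robot.grip_point_offset)
E
```

```text
top [[425.44894967   0.         273.70198127]
 [  0.         425.44894967 210.38443338]
 [  0.           0.           1.        ]] [[-0.00975513 -0.99956855  0.02770489 -0.01087587]
 [-0.99056612  0.00587256 -0.13690974  0.55553236]
 [ 0.13668797 -0.02877909 -0.99019602  0.95722665]
 [ 0.          0.          0.          1.        ]]
side [[493.03891079   0.         282.05698592]
 [  0.         493.03891079 209.5354862 ]
 [  0.           0.           1.        ]] [[ 0.92181936 -0.38729022  0.01598005 -0.48585973]
 [-0.23114952 -0.58233555 -0.77939412  0.15182649]
 [ 0.31115747  0.71476681 -0.62633014  1.06516984]
 [ 0.          0.          0.          1.        ]]
{'clock': 0.1, 'joint_pos': array([ 1.03300695e+00,  2.87095319e-01,  1.57803597e+00, -1.15228626e-06,
        1.27859245e+00, -1.50008546e-01]), 'joint_vel': array([ 0.00281408, -0.0028412 , -0.00285225,  0.00224134,  0.00123163,
       -0.00064413]), 'joint_efforts': array([ 7.64574070e-04, -4.07294726e+01, -2.93701798e+01, -1.53684323e-04,
        3.44086795e-03, -1.55139270e-05]), 'tcp_pos': array([0.25488478, 0.62432957, 0.20537048]), 'ee_rot': array([-3.13948534e+00, -3.17392676e-04,  2.75381182e+00]), 'force': array([0.1980973 , 0.76908712, 0.26560379]), 'ft_torque': array([-0.01074862, -0.02936622, -0.00211449]), 'finger_force': 0.0, 'width': 0.08548105780966951} 0.0187
```

View pics/top0.png

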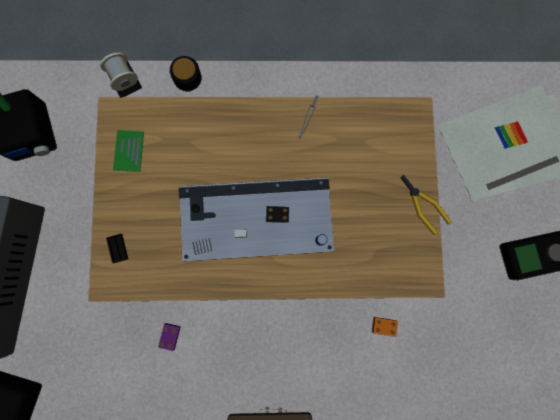

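View pics/side0.png

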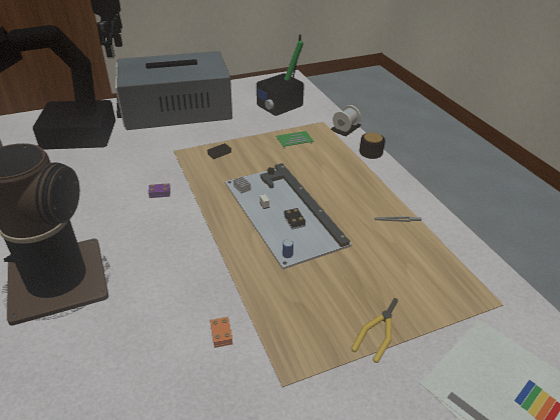

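The top view shows the plate with its rail at rows 180-196 and the stop and knob at about (197,210). The module is at (277,214), the relay at (240,233), the capacitor at (321,239) and the heatsink at (202,246). I'll rectify the picture onto the plate-top plane.

```bash
cat > h.py <<'E'
from plant import robot
import numpy as np, cv2
def uv(p,n="top"):
    c=robot.get_calibration(n); E=np.array(c["extrinsics"]); q=(E[:3,:3]@np.atleast_2d(p).T).T+E[:3,3]
    q=(np.array(c["intrinsics"])@q.T).T; return q[:,:2]/q[:,2:]
def xy(u,v,z,n="top"):
    c=robot.get_calibration(n); E=np.array(c["extrinsics"]); R,t=E[:3,:3],E[:3,3]
    d=R.T@np.linalg.inv(c["intrinsics"])@[u,v,1]; o=-R.T@t; return (o+d*(z-o[2])/d[2])[:2]
def warp(img,z,x0,x1,y0,y1,s,n="top"):  # x up, y left, s px/m ; pixel(c,r): y=y1-c/s, x=x1-r/s
    W,H=int((y1-y0)*s),int((x1-x0)*s)
    src=uv([[x1,y1,z],[x1,y0,z],[x0,y0,z],[x0,y1,z]],n).astype(np.float32)
    M=cv2.getPerspectiveTransform(src,np.float32([[0,0],[W,0],[W,H],[0,H]]))
    return cv2.warpPerspective(img,M,(W,H),flags=cv2.INTER_CUBIC)
E
python3 - <<'E'
from h import *
im=cv2.imread("pics/top0.png")
for p in [(180,187),(329,180),(333,251),(182,261)]: print(p,xy(*p,.012))
c=xy(256,220,.012);print(c)
w=warp(im,.012,c[0]-.14,c[0]+.14,c[1]-.2,c[1]+.2,2000)
w=cv2.convertScaleAbs(w,alpha=1.8); print(w.shape)
cv2.imwrite("pics/w0.png",w)
E
```

```text
(180, 187) [0.61720586 0.20898696]
(329, 180) [ 0.63297569 -0.15146739]
(333, 251) [ 0.46062975 -0.15626645]
(182, 261) [0.44028198 0.20073568]
[0.5360985  0.02658912]
(560, 800, 3)
```

View pics/w0.png

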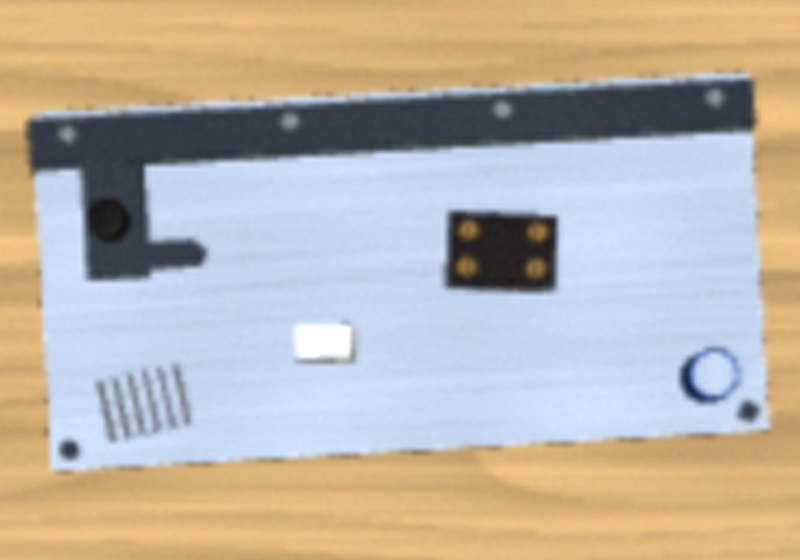

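The rectified view is 2 px/mm, with row meaning x and column meaning y. The rail runs along the top from (35,170) to (753,130), the stop face is at col ~145, and the cheek nose is at ~207. The module is at (502,250), the relay at (323,342) and the capacitor at (712,375). I'll compute poses from these.

```bash
cat >> h.py <<'E'
C0=np.array([0.5360985,0.02658912])
def w2xy(c,r,z):   # rectified pixel -> world at height z
    x,y=C0[0]+.14-r/2000,C0[1]+.2-c/2000
    return xy(*uv([[x,y,.012]])[0],z)
E
python3 - <<'E'
from h import *
import scipy.optimize as so
img=np.array([w2xy(52,468,.012),w2xy(768,430,.012),w2xy(30,116,.012),w2xy(750,74,.012)])
mod=np.array([[-.09,.18],[-.09,-.18],[.09,.18],[.09,-.18]])
f=lambda p:((mod@np.array([[np.cos(p[2]),np.sin(p[2])],[-np.sin(p[2]),np.cos(p[2])]])+p[:2])-img).ravel()
p=so.least_squares(f,[.53,.03,.05]);print("fixture",p.x,"res mm",p.fun*1e3)
a=p.x[2];R=np.array([[np.cos(a),-np.sin(a)],[np.sin(a),np.cos(a)]]);F=lambda q:(R.T@(np.array(q)-p.x[:2])*1e3).round(1)
print("rail top edge",F(w2xy(35,170,.024)),F(w2xy(753,130,.024)))
print("stop face",F(w2xy(145,165,.024)),F(w2xy(149,238,.024)),"nose",F(w2xy(207,252,.024)),"cheek",F(w2xy(175,240,.024)))
t=[w2xy(c,r,.033) for c,r in [(469,230),(538,232),(467,266),(536,268)]]
b=[w2xy(c,r,.030) for c,r in [(449,212),(556,215),(446,288),(554,291)]]
m=(np.mean(t,0)+np.mean(b,0))/2;print("module",F(np.mean(t,0)),F(np.mean(b,0)),m,"ang",np.arctan2(-(t[0]-t[1])[0],(t[0]-t[1])[1])-a)
print("relay",F(w2xy(323,342,.036)),"cap",F(w2xy(712,375,.048)))
np.savez("fx.npz",p=p.x,m=m)
o=robot.get_obs()["tcp_pos"][:2];print("tcp in fixture",F(o))
E
```

```text
fixture [0.5400985  0.02658912 0.05580791] res mm [-1.90009314  0.69966053 -0.81967254 -0.73987083  1.81967254 -0.26012917
  0.90009314  0.30033947]
rail top edge [ 58.9 177.2] [  58.9 -178.1]
stop face [ 58.4 122.8] [ 22.3 122.8] nose [13.7 94.6] cheek [ 20.5 110. ]
module [  5.9 -50.9] [  5.1 -50.3] [ 0.54843674 -0.02362042] ang -0.08478530462180875
relay [-34.9  39.3] cap [ -62.3 -147.7]
tcp in fixture [-251.4  612.7]
```

Emit:
send_rows(
  plan=[
    [0.25,0,0,0,0,0,-0.847],
    [0.25,0,0,0,0,0,-0.847],
    [0.25,0,0,0,0,0,-0.847],
    [0.25,0,0,0,0,0,-0.847],
    [0.25,0,0,0,0,0,-0.847],
    [0.25,0,0,0,0,0,-0.847],
    [0.25,-10,-33,0,0,0,0],
    [0.25,-10,-33,0,0,0,0],
    [0.25,-10,-33,0,0,0,0],
    [0.25,-10,-33,0,0,0,0],
    [0.25,-10,-33,0,0,0,0],
    [0.25,0,0,0,0,0,0],
  ],
)

```text
clock: 1.1
tcp_pos: [0.3154, 0.4584, 0.2056]
ee_rot: [-3.138, -0.001, -3.09]
force: [-0.1, -0.5, 0.3]
width: 0.0215
finger_force: 0.0
```

```bash
cat >> h.py <<'E'
def st():
    p=np.load("fx.npz")["p"];a=p[2];o=robot.get_obs()
    R=np.array([[np.cos(a),-np.sin(a)],[np.sin(a),np.cos(a)]])
    print("t",o["clock"],"tcp fix mm",(R.T@(o["tcp_pos"][:2]-p[:2])*1e3).round(1),"z",o["tcp_pos"][2].round(4),"rot",o["ee_rot"].round(3),"yawerr",(o["ee_rot"][2]-a-np.pi+3)%(2*np.pi)-3,"f",(R.T@o["force"][:2]).round(2),o["force"][2].round(2),"w",o["width"].round(4))
E
python3 -c "from h import *;st()"
```

```text
Traceback (most recent call last):
  File "h.py", line 21, in st
    print("t",o["clock"],"tcp fix mm",(R.T@(o["tcp_pos"][:2]-p[:2])*1e3).round(1),"z",o["tcp_pos"][2].round(4),"rot",o["ee_rot"].round(3),"yawerr",(o["ee_rot"][2]-a-np.pi+3)%(2*np.pi)-3,"f",(R.T@o["force"][:2]).round(2),o["force"][2].round(2),"w",o["width"].round(4))
                                                                                                                                                                                                                                                       ^^^^^^^^^^^^^^^^
AttributeError: 'float' object has no attribute 'round'
```

Emit:
send_rows(
  plan=[
    [0.25,-12,-38,0,0,0,0],
    [0.25,-12,-38,0,0,0,0],
    [0.25,-12,-38,0,0,0,0],
    [0.25,-12,-38,0,0,0,0],
    [0.25,-12,-38,0,0,0,0],
    [0.25,-12,-38,0,0,0,0],
    [0.25,-12,-38,0,0,0,0],
    [0.25,-12,-38,0,0,0,0],
    [0.25,-12,-38,0,0,0,0],
    [0.25,-12,-38,0,0,0,0],
    [0.25,-12,-38,0,0,0,0],
    [0.25,0,0,0,0,0,0],
  ],
)

```text
clock: 2.1
tcp_pos: [0.4713, 0.0475, 0.2067]
ee_rot: [-3.139, 0.001, -3.093]
force: [-0.6, -0.4, -0.0]
width: 0.0215
finger_force: 0.0
```

```bash
sed -i 's/o\["width"\].round(4)/round(o["width"],4)/' h.py; python3 -c "from h import *;st()"
```

```text
t 2.1 tcp fix mm [-67.5  24.8] z 0.2067 rot [-3.139e+00  1.000e-03 -3.093e+00] yawerr -0.006914121641997006 f [-0.66 -0.35] -0.0 w 0.0215
```

Emit:
send_rows(
  plan=[
    [0.25,-13,-37,0,0,0,-0.06],
    [0.25,-13,-38,0,0,0,0],
    [0.25,0,0,30,0,0,0],
    [0.25,0,0,30,0,0,0],
    [0.25,0,0,30,0,0,0],
    [0.25,0,0,30,0,0,0],
    [0.25,0,0,25,0,0,0],
    [0.25,0,0,20,0,0,0],
    [0.25,0,0,12,0,0,0],
    [0.25,0,0,7,0,0,0],
    [0.25,0,0,4,0,0,0],
    [0.25,0,0,0,0,0,0],
  ],
)

```text
clock: 3.1
tcp_pos: [0.4999, -0.0203, 0.0186]
ee_rot: [3.142, -0.0, -3.08]
force: [0.5, -0.8, -0.1]
width: 0.0215
finger_force: 0.0
```

```bash
python3 -c "
from h import *;st()
w=warp(robot.grab_frame('top'),.012,C0[0]-.14,C0[0]+.14,C0[1]-.2,C0[1]+.2,2000)
s=robot.grab_frame('side')[140:280,200:380]
cv2.imwrite('pics/w1.png',cv2.convertScaleAbs(cv2.resize(s,None,fx=4,fy=4,interpolation=2),alpha=1.6))"
```

```text
t 3.1 tcp fix mm [-42.7 -44.5] z 0.0186 rot [ 3.142 -0.    -3.08 ] yawerr 0.005329512618446941 f [ 0.5  -0.82] -0.06 w 0.0215
```

View pics/w1.png

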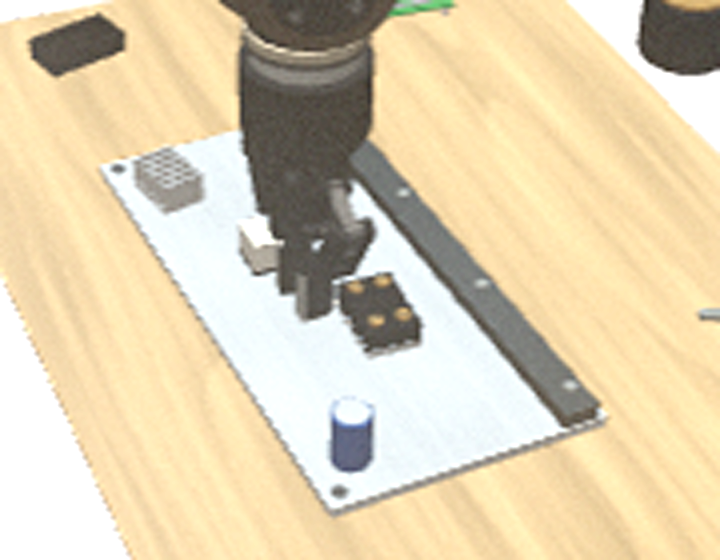

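The side crop shows both fingertips near (285,290) and (312,318), and the module at about (380,315). The fingers look too far toward +y, so I'll check by projecting points.

```bash
python3 -c "
from h import *
d=np.load('fx.npz');p=d['p'];a=p[2];R=np.array([[np.cos(a),-np.sin(a)],[np.sin(a),np.cos(a)]])
W=lambda x,y,z:[*(p[:2]+R@[x/1e3,y/1e3]),z/1e3]
P=lambda *q:((uv([W(*q)],'side')[0]-[200,140])*4).round()
t=robot.get_obs()['tcp_pos'];print('tcp',((uv([t],'side')[0]-[200,140])*4).round())
for n,q in dict(modtop=(5.5,-50.6,33),relaytop=(-35,39,36),cap=(-62,-148,48),plate1=(-90,-180,12),plate2=(90,-180,12),f1=(-42.7,-70,19),f2=(-42.7,-20,19)).items():print(n,P(*q))
"
```

```text
tcp [302. 332.]
modtop [377. 300.]
relaytop [255. 231.]
cap [349. 412.]
plate1 [328. 511.]
plate2 [605. 417.]
f1 [319. 358.]
f2 [283. 310.]
```

```bash
python3 -c "
from h import *
s=robot.grab_frame('side')[195:240,255:315]
s=cv2.convertScaleAbs(cv2.resize(s,None,fx=12,fy=12,interpolation=2),alpha=2.2)
t=robot.get_obs()['tcp_pos']
u=(uv([t],'side')[0]-[255,195])*12+6; cv2.circle(s,tuple(int(v) for v in u),5,(0,0,255),-1)
cv2.imwrite('pics/z1.png',s)"
```

```text
(no output)
```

View pics/z1.png

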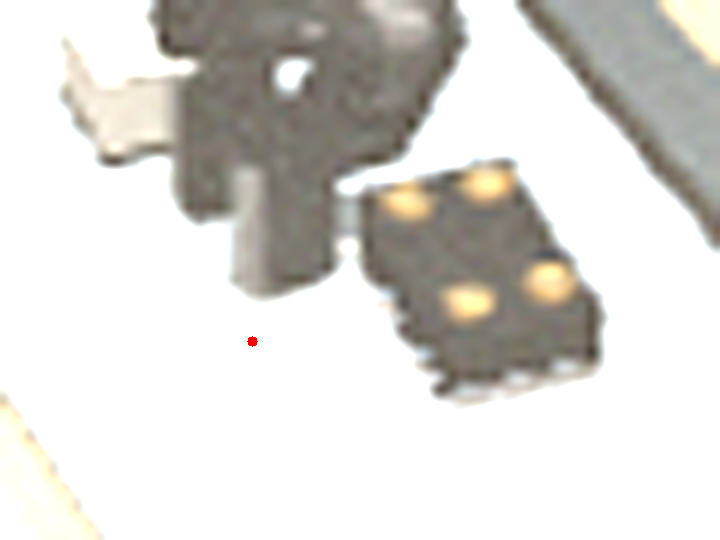

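The dark tip ends at (265,297), but the projected TCP is at (252,341). The plate is saturated here and may hide light-coloured fingertips, so I'll look again without the gain.

```bash
python3 -c "
from h import *;st()
s=robot.grab_frame('side')[190:250,245:325];print(s.max(),np.percentile(s,[5,50,95]))
s=cv2.normalize(cv2.resize(s,None,fx=9,fy=9,interpolation=2),None,0,255,cv2.NORM_MINMAX)
t=robot.get_obs()['tcp_pos']
u=(uv([t],'side')[0]-[245,190])*9+4; cv2.circle(s,tuple(int(v) for v in u),3,(0,0,255),-1)
cv2.imwrite('pics/z2.png',s)"
```

```text
t 3.25 tcp fix mm [-41.7 -45. ] z 0.02 rot [-3.141e+00  3.000e-03 -3.081e+00] yawerr 0.00515992805768839 f [-0.97 -0.33] 0.51 w 0.0212
193 [ 51. 152. 164.]
```

View pics/z2.png

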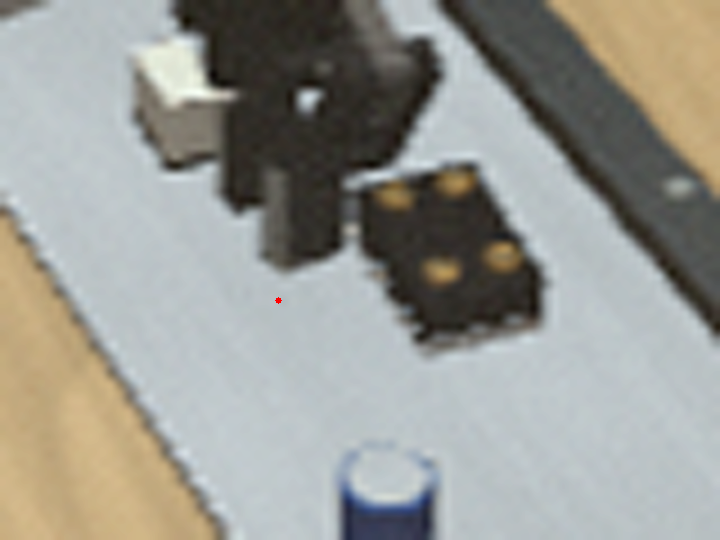

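Emit:
send_rows(
  plan=[
    [0,0,0,0,0,0,0],
    [0,0,0,0,0,0,0],
    [0,0,0,0,0,0,0],
    [0,0,0,0,0,0,0],
  ],
)

```text
clock: 3.63
tcp_pos: [0.4998, -0.0205, 0.0189]
ee_rot: [-3.141, 0.0, -3.081]
force: [0.3, -0.5, 0.3]
width: -0.0004
finger_force: 0.0
```

```bash
cat >> h.py <<'E'
def pic(name):
    t=robot.get_obs()['tcp_pos']; out=[]
    for n,(c0,r0) in dict(side=(245,185),top=(230,180)).items():
        s=robot.grab_frame(n)[r0:r0+85,c0:c0+56] if 0 else robot.grab_frame(n)[r0:r0+65,c0:c0+56]
        s=cv2.normalize(cv2.resize(s,None,fx=7,fy=7,interpolation=2),None,0,255,cv2.NORM_MINMAX)
        u=(uv([t],n)[0]-[c0,r0])*7+3; cv2.circle(s,tuple(int(v) for v in u),3,(0,0,255),-1); out.append(s)
    cv2.imwrite(f'pics/{name}.png',np.hstack(out))
E
python3 -c "
from h import *;st()
for n in('side','top'):
  E=np.array(robot.get_calibration(n)['extrinsics']);print(n,-E[:3,:3].T@E[:3,3])
pic('c1')"
```

```text
t 3.6333 tcp fix mm [-42.8 -44.8] z 0.0189 rot [-3.141  0.    -3.081] yawerr 0.0050524015942965406 f [ 0.24 -0.54] 0.28 w -0.0004
side [ 0.15153397 -0.86110281  0.7932447 ]
top [0.41934407 0.01341454 1.02420113]
```

View pics/c1.png

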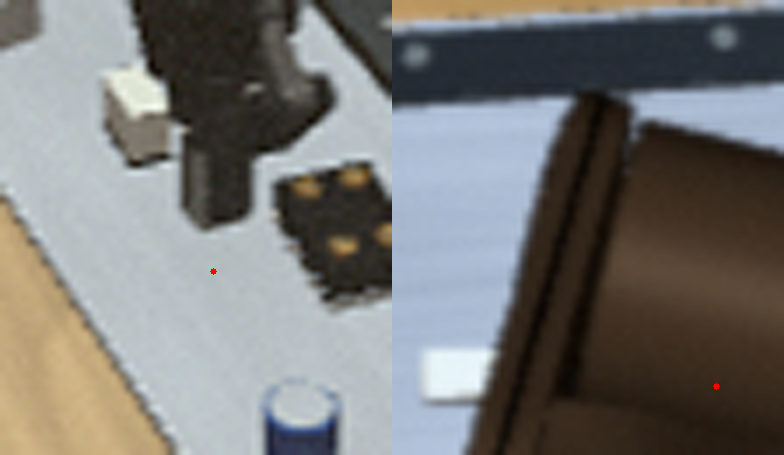

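The shut tip is at (217,215) in the left half, but the reported TCP projects to (213,271), about 8 raw px lower. A gentle touch on the plate will show whether the offset is in z.

Emit:
send_rows(
  plan=[
    [0,0,0,2,0,0,0],
    [0,0,0,2,0,0,0],
    [0,0,0,1,0,0,0],
    [0,0,0,0,0,0,0],
  ],
)

```text
clock: 4.07
tcp_pos: [0.4993, -0.0204, 0.0131]
ee_rot: [3.141, -0.001, -3.081]
force: [0.2, 0.0, 1.1]
width: 0.0001
finger_force: 0.0
```

Emit:
send_rows(
  plan=[
    [0,0,0,1,0,0,0],
    [0,0,0,1,0,0,0],
    [0,0,0,0,0,0,0],
  ],
)

```text
clock: 4.32
tcp_pos: [0.4996, -0.0204, 0.0114]
ee_rot: [3.141, -0.0, -3.081]
force: [-0.3, 0.4, -0.3]
width: -0.0001
finger_force: 0.0
```

```bash
python3 -c "
from h import *;st()
print('start tip in side0',uv([[.255,.625,.207]],'side'), uv([[.255,.625,.227]],'side'))
im=cv2.cvtColor(cv2.imread('pics/side0.png'),6)
for r in range(0,66,3): print(r,' '.join('%3d'%v for v in im[r,70:150:4]))"
```

```text
t 4.3167 tcp fix mm [-43.1 -44.7] z 0.0114 rot [ 3.141 -0.    -3.081] yawerr 0.005112404352658473 f [-0.24  0.39] -0.31 w -0.0001
start tip in side0 [[116.91919135  63.67046737]] [[115.60038457  57.10581321]]
0  48  53  48  50  47  42  26  29  31  28  28  27  36 110 109 110 109 108 112 113
3  50  51  46  52  48  44  26  28  32  27  31  28  24 110 107 108 108 113 111 113
6  51  48  49  46  49  49  31  30  27  28  27  31  25 113 110 110 111 114 111 110
9  48  47  51  47  49  56  24  26  26  29  30  31  30 107 114 109 110 111 113 111
12  48  53  55  47  52  53  25  34  27  28  29  30  34 109 109 110 113 111 113 113
15  49  44  55  45  47  53  67  96  26  32  32  23  33 111 110 111 111 112 109 111
18  51  46  52  47  53  54  51 108  26  26  25  45  33 110 110 111 109 113 111 111
21  51  44  49  53  44  52  54 116  50  42  29  37  31 114 109 114 112 112 114 114
24  43  50  51  52  48  46  57  34  59  34  25  33  35  93 110 113 112 112 114 114
27  40  49  48  52  48  50  57  25  50  31  29  31  31  84 113 113 113 111 114 111
30  47  49  51  50  53  54  56  36  34  28  24  26  34 115 112 11
[... 230 characters left out ...]
  40  36  99 113 114 114 113 113 115
42  21  47  44  46  48  48  51  51  37  40  36  72  34  87 110 112 116 115 115 115
45  21  19  50  50  44  53  50  51  94  25  38 100  26  80 113 112 114 116 115 115
48  27  23  34  48  50  48  53  53  90  24  40 116 113 115 115 113 115 112 111 116
51  28  21  23  48  48  54  48  50  66  38  28 102 113 113 114 115 115 112 116 117
54  20  23  29  16  46  51  51  54  52  74  30  91 113 112 111 113 114 114 116 116
57  23  15  26  27  24  53  50  52  51 107  74  98 110 112 116 110 106  95  91  96
60  19  22  21  20  30  45  55  48  54 111 108 112  92  92  88  94  92  88  91  91
63  15  26  19  27  22  22  47  56  54 112 108 109  90  92  93  94  93  90  91  56
```

There's no contact at a reported z of 0.0114. The real tips sit about 19 mm above the reported TCP, so I'll go lower in small steps and watch the force.

Emit:
send_rows(
  plan=[
    [0,0,0,2,0,0,0],
    [0,0,0,2,0,0,0],
    [0,0,0,2,0,0,0],
    [0,0,0,0,0,0,0],
  ],
)

```text
clock: 4.65
tcp_pos: [0.4993, -0.0204, 0.0051]
ee_rot: [3.141, -0.001, -3.081]
force: [-0.9, 0.5, -0.1]
width: -0.0
finger_force: 0.0
```

Emit:
send_rows(
  plan=[
    [0,0,0,2,0,0,0],
    [0,0,0,2,0,0,0],
    [0,0,0,0,0,0,0],
  ],
)

```text
clock: 4.9
tcp_pos: [0.4994, -0.0204, 0.0012]
ee_rot: [3.141, -0.001, -3.081]
force: [-0.0, 0.0, 0.2]
width: 0.0002
finger_force: 0.0
```

```bash
python3 -c "
from h import *;st();pic('c2')"
```

```text
t 4.9 tcp fix mm [-43.3 -44.6] z 0.0012 rot [ 3.141e+00 -1.000e-03 -3.081e+00] yawerr 0.005098148768721167 f [-0.04  0.03] 0.18 w 0.0002
```

View pics/c2.png

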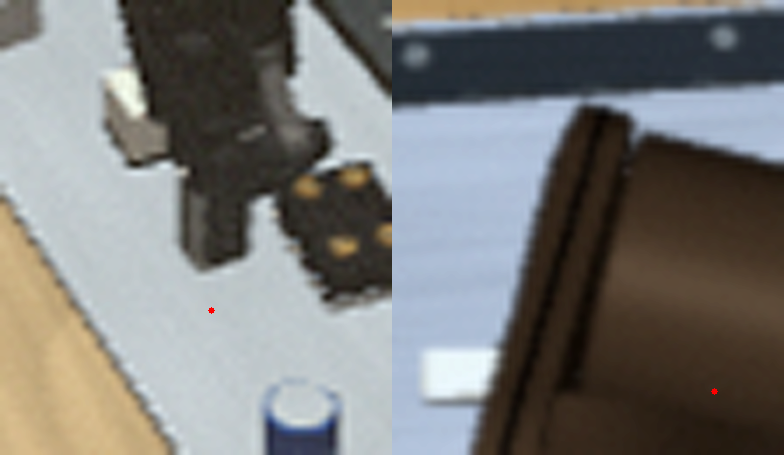

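The tips are at about (213,253) in the left half, about 25 mm above the projected TCP and roughly 15 mm over the plate. I'll continue down in steps.

Emit:
send_rows(
  plan=[
    [0,0,0,2,0,0,0],
    [0,0,0,2,0,0,0],
    [0,0,0,2,0,0,0],
    [0,0,0,0,0,0,0],
  ],
)

```text
clock: 5.33
tcp_pos: [0.4993, -0.0203, -0.0049]
ee_rot: [3.141, -0.001, -3.081]
force: [-0.2, -0.0, 0.1]
width: -0.0002
finger_force: 0.0
```

Emit:
send_rows(
  plan=[
    [0,0,0,1,0,0,0],
    [0,0,0,1,0,0,0],
    [0,0,0,0,0,0,0],
  ],
)

```text
clock: 5.58
tcp_pos: [0.4996, -0.0204, -0.0066]
ee_rot: [3.141, -0.0, -3.081]
force: [-0.1, 0.3, -0.7]
width: 0.0004
finger_force: 0.0
```

Emit:
send_rows(
  plan=[
    [0,0,0,1,0,0,0],
    [0,0,0,1,0,0,0],
    [0,0,0,0,0,0,0],
  ],
)

```text
clock: 5.83
tcp_pos: [0.4996, -0.0204, -0.0086]
ee_rot: [3.141, -0.0, -3.081]
force: [0.3, 0.1, -1.1]
width: 0.0001
finger_force: 0.0
```

At -0.0086 there's still no contact, and the tips should be about 5 mm over the plate. I'll open slightly for a two-point push, shift to the module's middle, and push toward the rail.

Emit:
send_rows(
  plan=[
    [0.25,0,-3,0,0,0,0],
    [0.25,0,-3,0,0,0,0],
    [0.25,0,0,0,0,0,0],
    [0.25,-5,0,0,0,0,0],
    [0.25,-5,0,0,0,0,0],
    [0.25,-4,0,0,0,0,0],
    [0.25,-4,0,0,0,0,0],
    [0.25,-4,0,0,0,0,0],
    [0.25,-4,0,0,0,0,0],
    [0.25,-4,0,0,0,0,0],
    [0.25,-4,0,0,0,0,0],
    [0.25,0,0,0,0,0,0],
  ],
)

```text
clock: 6.83
tcp_pos: [0.535, -0.0244, -0.0082]
ee_rot: [-3.141, 0.001, -3.081]
force: [-0.2, 0.2, 0.0]
width: 0.0215
finger_force: 0.0
```

```bash
python3 -c "
from h import *;st();pic('c3')"
```

```text
t 6.8333 tcp fix mm [ -7.9 -50.6] z -0.0082 rot [-3.141e+00  1.000e-03 -3.081e+00] yawerr 0.005176231878373017 f [-0.2   0.22] 0.03 w 0.0215
```

View pics/c3.png

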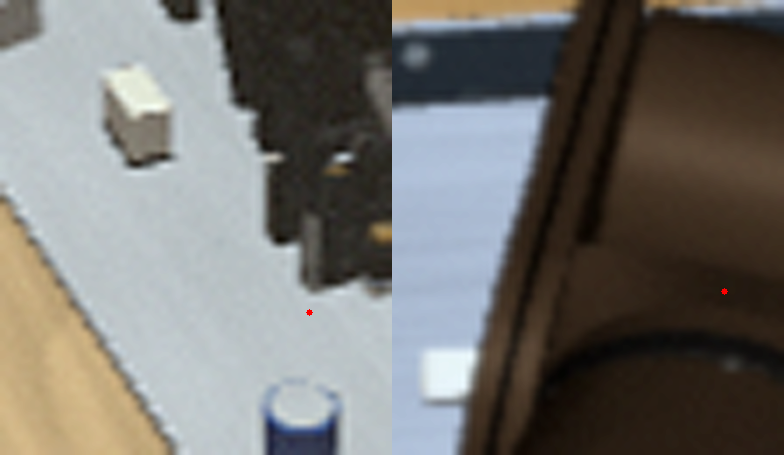

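The fingers are now at the module's near side, with the near tip at (315,290) and terminals showing at (337,170) and (380,232). I'll continue to the rail, gently at the end.

Emit:
send_rows(
  plan=[
    [0.25,-4,0,0,0,0,0],
    [0.25,-4,0,0,0,0,0],
    [0.25,-4,0,0,0,0,0],
    [0.25,-2,0,0,0,0,0],
    [0.25,-1,0,0,0,0,0],
    [0.25,0,0,0,0,0,0],
  ],
)

```text
clock: 7.43
tcp_pos: [0.5494, -0.0235, -0.0083]
ee_rot: [-3.141, 0.0, -3.081]
force: [0.6, -0.2, -0.7]
width: 0.0214
finger_force: 0.0
```

Emit:
send_rows(
  plan=[
    [0.25,-1,0,0,0,0,0],
    [0.25,-1,0,0,0,0,0],
    [0.25,0,0,0,0,0,0],
  ],
)

```text
clock: 7.68
tcp_pos: [0.5511, -0.0233, -0.0084]
ee_rot: [-3.142, 0.0, -3.081]
force: [-0.7, -0.6, 0.6]
width: 0.0214
finger_force: 0.0
```

Emit:
send_rows(
  plan=[
    [0.25,-1,0,0,0,0,0],
    [0.25,-1,0,0,0,0,0],
    [0.25,0,0,0,0,0,0],
  ],
)

```text
clock: 7.93
tcp_pos: [0.5532, -0.0232, -0.0084]
ee_rot: [-3.142, 0.0, -3.081]
force: [-0.2, -0.2, -0.2]
width: 0.0214
finger_force: 0.0
```

```bash
cat >> h.py <<'E'
def brass(n='side'):
    p=np.load("fx.npz")["p"];a=p[2];R=np.array([[np.cos(a),-np.sin(a)],[np.sin(a),np.cos(a)]])
    im=robot.grab_frame(n); h=cv2.cvtColor(im,cv2.COLOR_BGR2HSV)
    m=cv2.inRange(h,(8,110,60),(28,255,255)); q=np.array([*(p[:2]),.03])
    # keep only pixels on the plate (fixture x -80..58, y -170..120) by mask polygon at z=.033
    poly=uv([[*(p[:2]+R@[x,y]),.033] for x,y in [(-.08,-.17),(.058,-.17),(.058,.12),(-.08,.12)]],n)
    k=np.zeros(m.shape,np.uint8);cv2.fillPoly(k,[poly.astype(np.int32)],255)
    N,_,s,c=cv2.connectedComponentsWithStats(m&k)
    for i in range(1,N):
        if s[i,4]>2: print(n,c[i].round(1),s[i,4],(R.T@(xy(*c[i],.033,n)-p[:2])*1e3).round(1))
E
python3 -c "
from h import *;st();brass();brass('top')"
```

```text
t 7.9333 tcp fix mm [ 10.3 -50.5] z -0.0084 rot [-3.142  0.    -3.081] yawerr 0.005018275952147988 f [-0.23 -0.14] -0.17 w 0.0214
```

Emit:
send_rows(
  plan=[
    [0.25,-1,0,0,0,0,0],
    [0.25,-1,0,0,0,0,0],
    [0.25,0,0,0,0,0,0],
  ],
)

```text
clock: 8.28
tcp_pos: [0.5552, -0.0231, -0.0083]
ee_rot: [-3.142, 0.0, -3.081]
force: [0.5, 0.4, -0.4]
width: 0.0212
finger_force: 0.0
```

Emit:
send_rows(
  plan=[
    [0.25,-1,0,0,0,0,0],
    [0.25,0,0,0,0,0,0],
  ],
)

```text
clock: 8.45
tcp_pos: [0.5562, -0.023, -0.0083]
ee_rot: [-3.142, 0.0, -3.081]
force: [-0.1, 0.1, -0.6]
width: 0.0213
finger_force: 0.0
```

```bash
python3 -c "
from h import *;st()
im=cv2.imread('pics/side0.png');h=cv2.cvtColor(im,cv2.COLOR_BGR2HSV)
for c,r in [(290,213),(297,211),(293,221),(300,218)]: print(h[r-1:r+2,c-1:c+2].reshape(-1,3).tolist())
im=cv2.imread('pics/top0.png');h=cv2.cvtColor(im,cv2.COLOR_BGR2HSV)
print(h[208:213,268:273].reshape(-1,3).tolist())"
```

```text
t 8.45 tcp fix mm [ 13.3 -50.4] z -0.0083 rot [-3.142  0.    -3.081] yawerr 0.0051530857263184515 f [-0.08  0.07] -0.63 w 0.0213
[[18, 112, 114], [17, 90, 96], [17, 32, 55], [13, 57, 71], [19, 58, 62], [20, 14, 55], [38, 19, 54], [20, 13, 59], [24, 22, 57]]
[[19, 111, 129], [17, 106, 84], [120, 7, 77], [16, 83, 83], [20, 49, 62], [20, 28, 54], [23, 37, 55], [20, 27, 57], [17, 42, 55]]
[[19, 69, 92], [19, 102, 122], [19, 112, 141], [13, 51, 70], [15, 89, 89], [17, 87, 85], [30, 22, 57], [24, 22, 57], [18, 23, 55]]
[[18, 83, 92], [19, 104, 127], [20, 102, 122], [19, 84, 109], [20, 80, 115], [21, 83, 107], [16, 87, 91], [17, 108, 109], [18, 105, 109]]
[[15, 73, 28], [18, 130, 53], [19, 137, 67], [18, 138, 61], [18, 106, 36], [17, 115, 40], [18, 151, 76], [19, 131, 72], [19, 151, 81], [18, 132, 52], [20, 130, 45], [18, 152, 74], [18, 131, 70], [18, 147, 78], [18, 133, 50], [17, 66, 27], [17, 141, 49], [18, 137, 56], [18, 130, 53], [16, 88, 32], [0, 13, 20], [12, 51, 25], [15, 59, 26], [8, 44, 23], [0, 13, 19]]
```

```bash
sed -i "s/m=cv2.inRange.*; q=.*/m=cv2.inRange(h,(12,75,80) if n=='side' else (12,90,40),(26,255,255))/" h.py; python3 -c "
from h import *;st();brass();brass('top')"
```

```text
t 8.45 tcp fix mm [ 13.3 -50.4] z -0.0083 rot [-3.142  0.    -3.081] yawerr 0.0051530857263184515 f [-0.08  0.07] -0.63 w 0.0213
side [313.5 213.2] 8 [ 51.4 -64.8]
side [307.1 215.3] 11 [ 33.5 -65. ]
top [297.8 191.1] 56 [  56.3 -103. ]
top [279.9 206.6] 1075 [ 21.8 -58.1]
top [311.3 209.4] 64 [  10.6 -131.5]
top [247.4 203.9] 37 [33. 18.]
top [241.9 227.9] 28 [-22.8  34.1]
top [278.5 223.7] 41 [-18.3 -52. ]
top [272.3 241.8] 312 [-59.9 -34.8]
top [269.  230.7] 3 [-33.4 -28.7]
top [301.4 237.9] 30 [ -55.1 -103.2]
top [305.2 241.1] 27 [ -63.2 -111.4]
top [263.5 238.5] 4 [-50.8 -14.7]
top [285.8 247.5] 4 [-75.  -65.1]
```

Emit:
send_rows(
  plan=[
    [0.25,-1,0,0,0,0,0],
    [0.25,0,0,0,0,0,0],
  ],
)

```text
clock: 8.72
tcp_pos: [0.557, -0.023, -0.0084]
ee_rot: [3.142, -0.0, -3.081]
force: [-0.3, -0.0, -0.1]
width: 0.0215
finger_force: 0.2
```

Emit:
send_rows(
  plan=[
    [0.25,-1,0,0,0,0,0],
    [0.25,0,0,0,0,0,0],
  ],
)

```text
clock: 8.88
tcp_pos: [0.557, -0.0229, -0.0085]
ee_rot: [3.141, -0.003, -3.08]
force: [-5.3, -1.2, 3.7]
width: 0.021
finger_force: 2.2
```

```bash
python3 -c "
from h import *;st();brass()
robot_grab=robot.grab_frame
class F:
  get_calibration=robot.get_calibration
  grab_frame=staticmethod(lambda n:cv2.imread('pics/side0.png'))
import h;h.robot=F;brass()"
```

```text
t 8.8833 tcp fix mm [ 14.1 -50.4] z -0.0085 rot [ 3.141e+00 -3.000e-03 -3.080e+00] yawerr 0.0053192084955693275 f [-5.34 -0.93] 3.66 w 0.021
side [313.6 213.1] 11 [ 52.  -64.4]
side [307.6 215.2] 9 [ 34.6 -65.3]
side [295.4 209.9] 11 [ 17.1 -34.6]
side [288.3 211.2] 9 [ -0.9 -31.9]
side [300.4 218.1] 11 [ 13.7 -67.6]
side [293.6 219.9] 8 [ -4.1 -66.8]
```

The module is against the rail: 5 N reaction and its near terminals at equal y. I'll back off, shut the fingers, and go round to its -y end.

Emit:
send_rows(
  plan=[
    [0.25,4,0,0,0,0,0],
    [0.25,10,0,0,0,0,0],
    [0,12,0,0,0,0,0],
    [0,0,-18,0,0,0,0],
    [0,0,-18,0,0,0,0],
    [0,0,-18,0,0,0,0],
    [0,0,0,0,0,0,0],
    [0,-16,0,0,0,0,0],
    [0,-16,0,0,0,0,0],
    [0,-14,0,0,0,0,0],
    [0,0,0,0,0,0,0],
  ],
)

```text
clock: 9.85
tcp_pos: [0.5836, -0.0754, -0.0076]
ee_rot: [-3.141, 0.004, -3.08]
force: [0.1, -0.3, -0.3]
width: 0.0001
finger_force: 0.0
```

```bash
python3 -c "
from h import *;st();brass()"
```

```text
t 9.85 tcp fix mm [  37.7 -104.2] z -0.0076 rot [-3.141  0.004 -3.08 ] yawerr 0.005450233203068144 f [ 0.09 -0.26] -0.3 w 0.0001
side [300.6 207.5] 8 [ 33.3 -31.6]
side [307.6 215.2] 9 [ 34.6 -65.3]
```

Emit:
send_rows(
  plan=[
    [0,0,6,0,0,0,0],
    [0,0,4,0,0,0,0],
    [0,0,4,0,0,0,0],
    [0,-0.2,4,0,0,0,0],
    [0,-0.2,4,0,0,0,0],
    [0,-0.2,4,0,0,0,0],
    [0,-0.2,4,0,0,0,0],
    [0,-0.2,4,0,0,0,0],
    [0,-0.2,4,0,0,0,0],
    [0,0,0,0,0,0,0],
  ],
)

```text
clock: 10.73
tcp_pos: [0.5801, -0.0368, -0.0084]
ee_rot: [3.141, 0.0, -3.08]
force: [-0.9, -0.8, -0.2]
width: -0.0001
finger_force: 0.0
```

```bash
python3 -c "
from h import *;st();brass()"
```

```text
t 10.7333 tcp fix mm [ 36.5 -65.5] z -0.0084 rot [ 3.141  0.    -3.08 ] yawerr 0.005562520895188605 f [-0.99 -0.74] -0.21 w -0.0001
side [296.5 202.2] 10 [33.8 -8.3]
side [302.2 210. ] 6 [ 32.2 -41.9]
```

Emit:
send_rows(
  plan=[
    [0,-0.6,4,0,0,0,0],
    [0,-0.6,4,0,0,0,0],
    [0,-0.6,4,0,0,0,0],
    [0,-0.6,4,0,0,0,0],
    [0,-0.4,4,0,0,0,0],
    [0,-0.4,4,0,0,0,0],
    [0,-0.4,4,0,0,0,0],
    [0,-0.4,4,0,0,0,0],
    [0,0,0,0,0,0,0],
  ],
)

```text
clock: 11.53
tcp_pos: [0.5822, -0.0044, -0.0084]
ee_rot: [3.141, 0.0, -3.08]
force: [-0.1, -0.1, 0.6]
width: -0.0002
finger_force: 0.0
```

```bash
python3 -c "
from h import *;st();brass()"
```

```text
t 11.5333 tcp fix mm [ 40.3 -33.3] z -0.0084 rot [ 3.141  0.    -3.08 ] yawerr 0.005599782599406744 f [-0.06 -0.13] 0.57 w -0.0002
side [290.9 195.1] 9 [34.3 24. ]
side [296.6 202.7] 9 [ 33.1 -10. ]
```

Emit:
send_rows(
  plan=[
    [0,-0.4,4,0,0,0,0],
    [0,-0.4,4,0,0,0,0],
    [0,-0.4,4,0,0,0,0],
    [0,-0.4,4,0,0,0,0],
    [0,-0.4,4,0,0,0,0],
    [0,-0.4,4,0,0,0,0],
    [0,-0.4,4,0,0,0,0],
    [0,0,0,0,0,0,0],
  ],
)

```text
clock: 12.25
tcp_pos: [0.5834, 0.0237, -0.0084]
ee_rot: [3.141, 0.0, -3.08]
force: [-0.1, -0.1, 0.0]
width: -0.0
finger_force: 0.0
```

```bash
python3 -c "
from h import *;st();brass();brass()
s=robot.grab_frame('side')[150:210,250:330]
t=robot.grab_frame('top')[175:235,190:270]
cv2.imwrite('pics/c4.png',np.hstack([cv2.normalize(cv2.resize(s,None,fx=5,fy=5,interpolation=2),None,0,255,32),cv2.normalize(cv2.resize(t,None,fx=5,fy=5,interpolation=2),None,0,255,32)]))"
```

```text
t 12.25 tcp fix mm [43.  -5.3] z -0.0084 rot [ 3.141  0.    -3.08 ] yawerr 0.005629150087834489 f [-0.11 -0.08] 0.02 w -0.0
side [285.8 189.3] 6 [33.6 51.6]
side [292. 188.] 3 [50.8 50.1]
side [291.6 196.3] 9 [33.5 18.6]
side [286.  189.3] 7 [34.1 51.6]
side [292. 188.] 3 [50.8 50.1]
side [291.6 196.3] 9 [33.5 18.6]
```

View pics/c4.png

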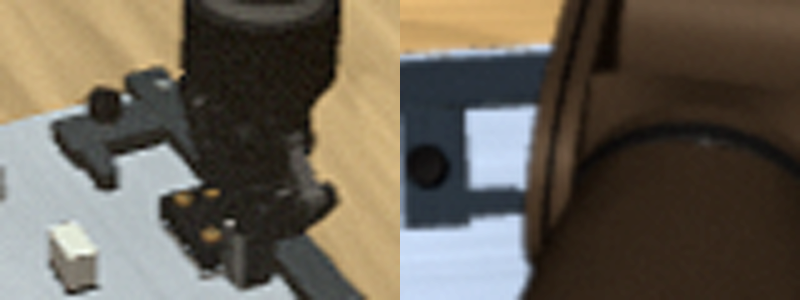

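The module (terminals at (182,200), (212,193), (210,235)) lies along the rail, parallel to it, with its front just short of the mouth. The relay at (75,255) is untouched. I'll push on into the pocket.

Emit:
send_rows(
  plan=[
    [0,-0.2,4,0,0,0,0],
    [0,-0.2,4,0,0,0,0],
    [0,-0.2,4,0,0,0,0],
    [0,-0.2,4,0,0,0,0],
    [0,-0.2,4,0,0,0,0],
    [0,-0.2,4,0,0,0,0],
    [0,-0.2,4,0,0,0,0],
    [0,-0.2,4,0,0,0,0],
    [0,-0.2,4,0,0,0,0],
    [0,0,4,0,0,0,0],
    [0,0,4,0,0,0,0],
    [0,0,0,0,0,0,0],
  ],
)

```text
clock: 13.45
tcp_pos: [0.5824, 0.0677, -0.0084]
ee_rot: [3.141, 0.001, -3.08]
force: [1.3, 0.2, 0.2]
width: 0.0001
finger_force: 0.0
```

```bash
python3 -c "
from h import *;st();brass();brass()"
```

```text
t 13.45 tcp fix mm [44.6 38.7] z -0.0084 rot [ 3.141e+00  1.000e-03 -3.080e+00] yawerr 0.005603840150715023 f [1.27 0.16] 0.17 w 0.0001
side [278.2 180.4] 8 [33. 96.]
side [284.3 187.1] 9 [34.3 62. ]
side [278.3 180.2] 9 [33.5 96.5]
side [284.8 179.2] 4 [51.  93.4]
side [284.3 187.1] 9 [34.3 62. ]
```

Emit:
send_rows(
  plan=[
    [0,0,3,0,0,0,0],
    [0,0,3,0,0,0,0],
    [0,0,3,0,0,0,0],
    [0,0,2,0,0,0,0],
    [0,0,1,0,0,0,0],
    [0,0,1,0,0,0,0],
    [0,0,0,0,0,0,0],
  ],
)

```text
clock: 14.13
tcp_pos: [0.5817, 0.0799, -0.0083]
ee_rot: [3.141, 0.0, -3.081]
force: [-0.2, 1.0, 0.2]
width: -0.0002
finger_force: 0.0
```

Emit:
send_rows(
  plan=[
    [0,0,1,0,0,0,0],
    [0,0,1,0,0,0,0],
    [0,0,0,0,0,0,0],
  ],
)

```text
clock: 14.38
tcp_pos: [0.5814, 0.0818, -0.0084]
ee_rot: [3.142, 0.0, -3.081]
force: [0.1, -1.0, 0.4]
width: 0.0001
finger_force: 0.2
```

Emit:
send_rows(
  plan=[
    [0,0,1,0,0,0,0],
    [0,0,0,0,0,0,0],
  ],
)

```text
clock: 14.55
tcp_pos: [0.5814, 0.0828, -0.0084]
ee_rot: [3.142, 0.0, -3.081]
force: [0.3, -0.7, -0.3]
width: 0.0
finger_force: 0.2
```

```bash
python3 -c "
from h import *;st();brass();brass()"
```

```text
t 14.55 tcp fix mm [44.4 53.8] z -0.0084 rot [ 3.142  0.    -3.081] yawerr 0.005074173581460784 f [ 0.28 -0.71] -0.33 w 0.0
side [276.2 177.6] 5 [ 33.6 109.8]
side [282.2 176.4] 5 [ 50.6 108.1]
side [281.3 184.2] 9 [32.9 76.9]
side [281.8 176. ] 5 [ 50.5 110.3]
side [276.2 177.6] 5 [ 33.6 109.8]
side [281.2 184.4] 8 [32.4 76.3]
```

Emit:
send_rows(
  plan=[
    [0,0,1,0,0,0,0],
    [0,0,0,0,0,0,0],
  ],
)

```text
clock: 14.82
tcp_pos: [0.5813, 0.0838, -0.0084]
ee_rot: [3.142, -0.0, -3.081]
force: [0.5, -1.3, 0.1]
width: -0.0004
finger_force: 0.2
```

Emit:
send_rows(
  plan=[
    [0,0,1,0,0,0,0],
    [0,0,0,0,0,0,0],
  ],
)

```text
clock: 14.98
tcp_pos: [0.5812, 0.0849, -0.0084]
ee_rot: [3.142, -0.0, -3.081]
force: [-0.2, -0.4, -0.3]
width: 0.0003
finger_force: 0.2
```

Emit:
send_rows(
  plan=[
    [0,0,1,0,0,0,0],
    [0,0,0,0,0,0,0],
  ],
)

```text
clock: 15.15
tcp_pos: [0.5811, 0.0859, -0.0084]
ee_rot: [3.142, -0.0, -3.081]
force: [-0.3, -0.6, 0.0]
width: -0.0005
finger_force: 0.1
```

Emit:
send_rows(
  plan=[
    [0,0,1,0,0,0,0],
    [0,0,0,0,0,0,0],
  ],
)

```text
clock: 15.32
tcp_pos: [0.5811, 0.0869, -0.0084]
ee_rot: [3.141, -0.0, -3.081]
force: [0.7, -0.3, 0.8]
width: -0.0001
finger_force: 0.1
```

Emit:
send_rows(
  plan=[
    [0,0,1,0,0,0,0],
    [0,0,0,0,0,0,0],
  ],
)

```text
clock: 15.48
tcp_pos: [0.5809, 0.0875, -0.0084]
ee_rot: [-3.141, -0.0, -3.08]
force: [0.3, -1.3, 0.2]
width: 0.0006
finger_force: 0.9
```

```bash
python3 -c "
from h import *;st();brass();brass()"
```

```text
t 15.4833 tcp fix mm [44.2 58.5] z -0.0084 rot [-3.141 -0.    -3.08 ] yawerr 0.005597818009308142 f [ 0.2  -1.36] 0.19 w 0.0006
side [281.4 175.2] 5 [ 51.1 114.1]
side [275.5 176.5] 8 [ 34.1 115.2]
side [281.  183.3] 7 [33.9 81. ]
side [281.2 175. ] 4 [ 51.2 115.1]
side [275.3 176.6] 7 [ 33.4 115.2]
side [280.8 183.3] 6 [33.4 81. ]
```

Emit:
send_rows(
  plan=[
    [0,0,1,0,0,0,0],
    [0,0,0,0,0,0,0],
  ],
)

```text
clock: 15.75
tcp_pos: [0.5809, 0.0876, -0.0084]
ee_rot: [-3.139, -0.001, -3.08]
force: [-1.1, -5.6, 0.9]
width: 0.0002
finger_force: 2.7
```

Emit:
send_rows(
  plan=[
    [0,0,1,0,0,0,0],
    [0,0,0,0,0,0,0],
  ],
)

```text
clock: 15.92
tcp_pos: [0.5809, 0.0877, -0.0083]
ee_rot: [-3.138, -0.001, -3.079]
force: [-0.5, -7.8, 0.6]
width: -0.0001
finger_force: 4.1
```

It's firmly against the stop, with a 7.8 N reaction. I'll retreat and measure with a clear view.

Emit:
send_rows(
  plan=[
    [0,0,-6,0,0,0,0],
    [0,0,-15,0,0,0,0],
    [0,0,-15,0,0,0,0],
    [0,0,0,-30,0,0,0],
    [0,0,-10,-40,0,0,0],
    [0,0,-40,-30,0,0,0],
    [0,0,-40,0,0,0,0],
    [0,0,-40,0,0,0,0],
    [0,0,-40,0,0,0,0],
    [0,0,-40,0,0,0,0],
    [0,0,0,0,0,0,0],
  ],
)

```text
clock: 16.83
tcp_pos: [0.5964, -0.1557, 0.0874]
ee_rot: [-3.139, 0.003, -3.087]
force: [0.2, 0.1, -0.2]
width: 0.0001
finger_force: 0.0
```

```bash
python3 -c "
from h import *;st()
for i in range(3):brass()
brass('top');brass('top')
t=robot.grab_frame('top');cv2.imwrite('pics/fin.png',cv2.convertScaleAbs(warp(t,.012,C0[0]-.14,C0[0]+.14,C0[1]-.2,C0[1]+.2,2000),alpha=1.8))"
```

```text
t 16.8333 tcp fix mm [  46.  -185.1] z 0.0874 rot [-3.139e+00  3.000e-03 -3.087e+00] yawerr -0.0010549744636048075 f [0.17 0.08] -0.23 w 0.0001
side [281.7 175. ] 7 [ 52.3 114.6]
side [275.3 176.6] 7 [ 33.4 115.2]
side [287.  181.7] 7 [51.4 80.8]
side [280.8 183.4] 8 [33.1 80.9]
side [281.7 175. ] 7 [ 52.3 114.6]
side [275.3 176.6] 7 [ 33.4 115.2]
side [287.  181.7] 7 [51.4 80.8]
side [280.8 183.4] 8 [33.1 80.9]
side [281.7 175. ] 7 [ 52.3 114.6]
side [275.3 176.6] 7 [ 33.4 115.2]
side [287.  181.5] 6 [51.9 81.6]
side [280.9 183.4] 8 [33.4 80.8]
top [315.6 193.6] 43 [  47.8 -144.7]
top [321.8 193.2] 45 [  47.8 -159.6]
top [206.  198.9] 20 [ 50.7 114.5]
top [220.4 197.8] 19 [51.3 80.6]
top [206.2 206.4] 19 [ 33.  114.6]
top [220.8 205.5] 18 [32.9 80.5]
top [320.1 233.8] 553 [ -48.3 -147.7]
top [315.1 193.7] 46 [  47.6 -143.4]
top [321.1 193.4] 46 [  47.3 -157.9]
top [206.  198.9] 20 [ 50.7 114.5]
top [220.4 197.8] 19 [51.3 80.6]
top [220.8 205.4] 19 [33.2 80.5]
top [206.2 206.4] 19 [ 33.  114.6]
top [320.  233.2] 581 [ -46.9 -147.6]
```

View pics/fin.png

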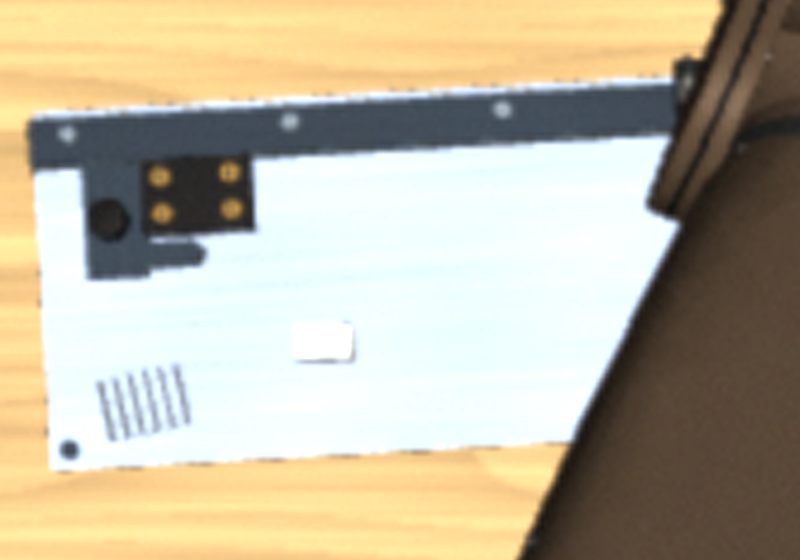

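The rectified view shows the module (terminals at (160,177), (229,172), (162,213), (232,208)) in the pocket, against both the rail and the stop. The relay and heatsink haven't moved, and the arm is clear. Handing in.

```bash
python3 -c "
from plant import robot
print(robot.hand_in())"
```

```text
the job is handed in; nothing more can be done
None
```

I pushed the module flush to the rail and slid it into the pocket until it stood against the stop and the rail. It measured square to the rail within about 0.02 rad, the relay and heatsink had not moved in the last view (the arm hid the capacitor), and I handed the job in at about 17 s; no verdict was returned.

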